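# Close up the flatware chest

### The job

Close up the wooden flatware chest for storage with your fingertips: push its drawer fully home, and push its lid over and down until it is fully shut. Do it gently: do not slam or knock either of them, do not pull the drawer further out or bend the lid further back, and do not lift, shove or tip the things standing around the chest. Nothing needs gripping; finish with the hand clear.

Things in the scene. Friction and masses are not known exactly. Their poses are not given: they have to be found in the camera images.
- chest: Dark wooden flatware chest, does not shift. 200 deep (x) x 320 wide (y) x 95 high to its open rim, 125 high with the lid shut. Origin: centre of its underside, on the table. Its +x points from the front (drawer side) to the back (hinge side), +y along its width, +z up. The front faces roughly the robot's right (world -y), turned by up to about 20 degrees.
- drawer (a joint): How far the drawer stands out of the chest's front, m: 0 = fully home (front flush with the chest), up to 0.14. It slides along the chest's -x as it opens, is filled with flatware (about 1.2 kg), rubs with about 2 N and stays where it is left.
- drawer_front (a point): Middle of the drawer's flat outer front face (moves with the drawer). Front board 294 wide, 12 thick, from 18 to 59 above the table, with two brass knobs, 16 long and 14 across, 95 to either side of the middle; plain between them. Fully home this point lies 100 in front of the chest's origin; always 38.5 above the table.
- lid (a joint): Opening angle of the lid, rad: 0 = shut flat on the rim, 1.57 = standing upright, stop at 1.75. About 0.6 kg. A friction stay (about 0.8 N m) holds it at any angle, so it does not fall shut by itself and must be pushed all the way down.
- lid_hinge (a point): Middle of the lid's hinge line, fixed on the chest's top back edge: 100 behind the chest's origin, 95 above the table; the hinge runs along the chest's y. Axes as the chest's.
- lid_edge (a point): Middle of the lid's free (front) edge on its outer face; moves with the lid. The lid is a shallow hollow box 200 deep x 320 wide x 30 thick. Shut, this point lies 100 in front of the chest's origin, 125 above the table. Open, the outer face looks to the chest's back: push it shut from behind.
- pitcher: Bystander: aluminium pitcher, 105 across, 155 high, handle to its +y; stands behind the chest. Origin: centre of its underside.
- pepper_mill: Bystander: wooden pepper mill, 54 across, 155 high. Origin: centre of its underside.
- mug: Bystander: white mug, 76 across, 85 high; stands in front of the drawer, about 50 or more clear of it, handle (its +y) turned away. Origin: centre of its underside.
- candlestick: Bystander: brass candlestick, 80 across, 150 high, stands beside the chest. Origin: centre of its underside.
- tea_tin: Bystander: tea tin, 72 across, 110 high; stands behind the chest. Origin: centre of its underside.
- book: Bystander: closed hardback book lying flat, 130 x 190 x 28. Origin: centre of its underside.

How it is judged:
At the end, for the whole second after the job is handed in: The drawer is within 3 mm of fully home, the lid within 0.02 rad (4 mm at its front edge) of shut, both at rest, and every bystander upright within 30 mm of where it stood (value of joint drawer below 0.003 m and value of joint lid below 0.02 rad and velocity of joint drawer below 0.01 m/s and velocity of joint lid below 0.05 rad/s and distance of each of pitcher, pepper_mill, mug, candlestick, tea_tin, book from where it was at the start of the episode below 0.03 m and angle between each of pitcher, pepper_mill, mug, candlestick, tea_tin, book's own z axis and vertical below 0.2 rad); the robot touches nothing.
It fails at once if the drawer is slammed (moves in faster than 0.5 m/s) (velocity of joint drawer below -0.5 m/s).
It fails at once if the lid is slammed (falls or is thrown faster than 3 rad/s) (velocity of joint lid below -3 rad/s).
It fails at once if the drawer is pulled further out (beyond 125 mm) (value of joint drawer above 0.125 m).
It fails at once if the lid is thrown back (beyond 1.65 rad) (value of joint lid above 1.65 rad).
It fails at once if a bystander is shoved more than 30 mm, tipped over 0.3 rad or lifted 15 mm (distance of any of pitcher, pepper_mill, mug, candlestick, tea_tin, book from where it was at the start of the episode above 0.03 m or angle between any of pitcher, pepper_mill, mug, candlestick, tea_tin, book's own z axis and vertical above 0.3 rad or height (world z) of any of pitcher, pepper_mill, mug, candlestick, tea_tin, book above 0.015 m).
It also fails if it takes over 61 s, if anything falls off the work surface, if the arm or the gripper's body presses on something with over 40 N, if the wrist force passes 120 N, or if a joint passes its speed limit or range.

### The arm

A 7-joint arm with a two-finger parallel gripper is mounted at the origin on the work surface. World frame = base frame: x ahead of the robot, y to its left, z up, the work surface at z = 0. Lengths are in m, angles in rad, forces in N, time in s.
With the tool pointing down it reaches from about 0.425 to 0.825 m from the base axis. Payload 3.6 kg.
Tool frame: the origin (TCP) lies at the very end of the fingers, on their centre line; the grasp point (between the pads) lies 19 mm behind it (arm.pinch_z is the distance from the TCP to the grasp point, in m); z points along the fingers, y is the line along which they close (so a half turn about z gives the same grasp; the last joint's range is limited). The gripper opens to 93 mm and grips with 3 to 60 N. Pads are 15 mm wide; open, the fingers measure 128 mm over their backs; the gripper's body (75 mm by 188 mm) begins 65 mm behind the grasp point.
Start: joints at [1.24, 0.615, -0.013, 1.423, 0.008, 1.103, -0.04], TCP at [0.194, -0.62, 0.219] pointing down, gripper open.
Joint ranges: [-3.12, 3.12], [-0.3, 2.06], [-1.34, 1.32], [0.26, 2.42], [-1.36, 4.5], [0.01, 1.98], [-2.84, 2.84]. Speed limits (rad/s): [2.79, 2.79, 3.14, 3.14, 3.14, 3.14, 3.14].

### API

Orientations are given as a 3x3 rotation matrix whose columns are the frame's x, y, z axes.
In Python, from plant import readout, cams, ticket, arm gives the robot as it stands.
- The arm moves only by the shell command python3 -m crank 'ROWS'. ROWS is JSON, a list of rows, each a list of 7 numbers: the turn, a rotation vector about the tool's x, y, z in units of 60 degrees (1.0 is 60 degrees), then the shift along the tool's x, y, z in units of 0.04 m (1.0 is 0.04 m), then the finger opening in mm, from 0 to 93. In form: [[wx, wy, wz, tx, ty, tz, claw], ...]. A call has 1 to 10 rows; each row shifts and turns the commanded pose from where the row before left it, along the tool's axes as they then stand; what a row does not reach is not made up. A row lasts 1/12 s, in which the tool goes at most 41.7 mm and 7.16 degrees, less where a joint would pass 70% of its speed; a pose out of reach is approached as far as the arm can. A call with a number of a shift or a turn outside -1 to 1 is refused whole. A call with a gripper value outside its range is refused whole. The fingers move at their own pace and stop on an object; the grip force is fixed at half the most. Time passes only in rows, so rows that do not move let the fingers close. It gives the time, the measured TCP pose, the force, the opening and the grip force at its end, in the units of the state.
- readout.get_obs(): the state, without advancing time (a new reading comes with each control period).
- cams.grab_frame(name): name is "scene" or "top" or "wrist"; returns the picture (384x512x3 uint8, blue, green, red); there is no depth.
- cams.get_calibration(name): a dict with "K" (3x3 intrinsics, pixels), "dist" ([k1, k2, p1, p2, k3] as OpenCV has them; the pictures are not rectified), "pose" (4x4, takes a point from camera to world coordinates). Camera axes: x right, y up, looking along -z (the intrinsics and any distortion apply to the point x, -y, -z); pixel columns grow to the right and rows downward; lengths in m; the calibration is good to about 2 mm. A picture is of the moment at which its call begins: read the wrist's pose just before it. get_calibration takes no time and is no camera call; for the wrist camera it gives the pose at the moment of the call.
- ticket.hand_in(): hands the job in; it is judged then, once.
The state is a dict: "time": time; "joint_pos": joint angles; "dq": joint speeds; "effort": joint torques, N m; "eef_pos": TCP position; "ee_rot": TCP orientation; "force": force on the tool from outside, world axes, zero at the start; "wrist_torque": the same for the moment, N m; "grip_width": opening from 0.0 (shut) to 1.0 (fully open); "grip_force": force on a finger pad.
Only numpy, scipy, OpenCV 4.12 (cv2) and the standard library are available. Lean on these libraries where they do the work, as an engineer would, in place of code of your own. Each camera call takes 0.05 s, during which the arm holds its last target. There are 200 camera calls.

## Working session

There is one attempt and no reset: what is moved stays moved. The work goes in short steps, Python scripts to look and compute and a shell command to move; the robot and the scene stay as the last step left them, time stands still between calls to the robot, and variables do not carry over. Pictures are saved under pics/ and viewed, at most 10 in all, crops included, and the job is handed in when it is done.

```bash
mkdir -p pics
cat > h.py <<'E'
import numpy as np,cv2
from plant import readout,cams,ticket,arm
def ray(name,uv,cal=None):
    c=cal or cams.get_calibration(name); K=np.array(c["K"]);P=np.array(c["pose"])
    p=cv2.undistortPoints(np.array([[uv]],float),K,np.array(c["dist"],float))[0,0]
    d=P[:3,:3]@np.array([p[0],-p[1],-1]); return P[:3,3],d
def onz(name,uv,z):
    o,d=ray(name,uv); return o+d*(z-o[2])/d[2]
def proj(name,X):
    c=cams.get_calibration(name); P=np.linalg.inv(np.array(c["pose"])); q=(P[:3,:3]@np.array(X).T).T+P[:3,3]
    q=q*[1,-1,-1]; return cv2.projectPoints(q,np.zeros(3),np.zeros(3),np.array(c["K"]),np.array(c["dist"],float))[0][:,0]
E
python3 - <<'E'
from h import *
for n in("scene","top"):
    cv2.imwrite(f"pics/{n}0.png",cv2.resize(cams.grab_frame(n),(800,600)))
    c=cams.get_calibration(n);print(n,np.round(c["pose"],3).tolist())
s=readout.get_obs();print(s["time"],s["eef_pos"],np.round(s["ee_rot"],3).tolist())
E
```

```text
scene [[0.925, 0.332, -0.184, 0.286], [-0.38, 0.815, -0.437, -0.777], [0.005, 0.474, 0.88, 1.489], [0.0, 0.0, 0.0, 1.0]]
top [[-0.011, 0.995, -0.099, 0.503], [-1.0, -0.012, -0.011, -0.108], [-0.013, 0.099, 0.995, 1.192], [0.0, 0.0, 0.0, 1.0]]
0.1 [ 0.19420825 -0.61957051  0.2176018 ] [[0.954, 0.299, -0.001], [0.299, -0.954, 0.002], [-0.0, -0.002, -1.0]]
```

View pics/top0.png

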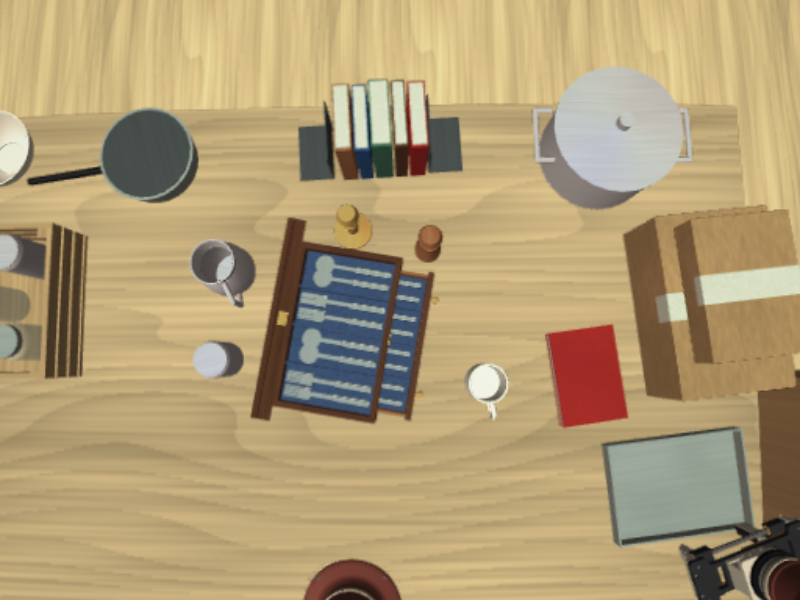

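View pics/scene0.png

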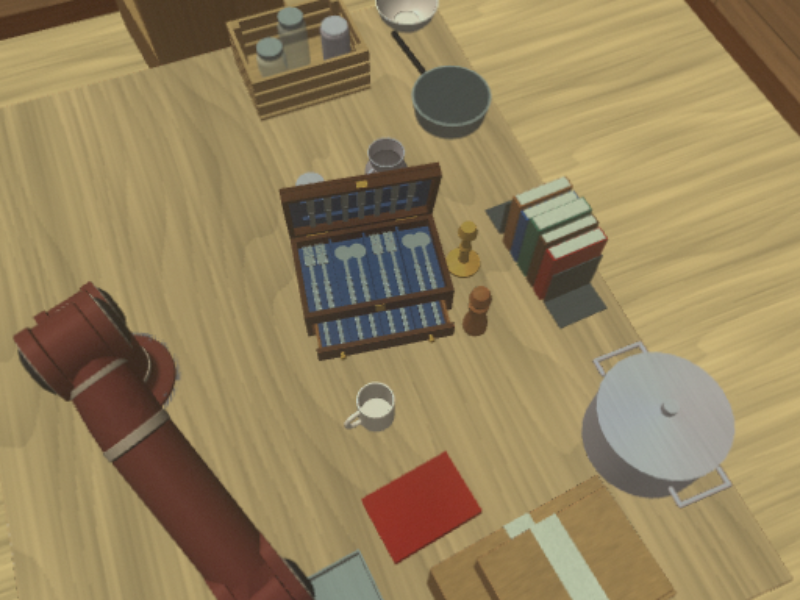

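Top view: the chest's front rim corners are at about (402,259) and (375,421), and the drawer's front top edge runs (433,273)–(408,418). The lid's upper outer edge runs (290,219)–(253,417). The mug is at (487,383), pitcher (213,265), tin (212,360), candlestick (350,228), mill (429,243).

Run:
```python
from h import *
s=.64
P=lambda uv,z:onz("top",(uv[0]*s,uv[1]*s),z)
a,b=P((402,259),.095),P((375,421),.095); print("front rim",a,b,np.linalg.norm(a-b))
y=(a-b)/np.linalg.norm(a-b); x=np.array([-y[1],y[0],0]); print("chest x",x,"y",y, "yaw",np.degrees(np.arctan2(x[1],x[0])))
O=(a+b)/2+.1*x; O[2]=0; print("O",O)
R=np.c_[x,y,[0,0,1]]
L=lambda p:np.round(R.T@(p-O),3)
for n,uv,z in[("dr l",(434,273),.059),("dr r",(408,418),.059),("lid o1",(290,219),.295),("lid o2",(253,417),.295),("lid i1",(304,222),.295),("lid i2",(268,420),.295),("pitch",(213,265),.155),("tin",(210,360),.11),("mug",(487,383),.085),("mill",(430,236),.155),("candle base",(353,229),.01),("candle top",(347,215),.15)]:
    p=P(uv,z);print(n,np.round(p,3),"local",L(p))
print(np.round(arm.pinch_z,3),[m for m in dir(arm) if m[0]!='_'])
```

```text
front rim [ 0.69247245 -0.10915475  0.095     ] [ 0.38560328 -0.0548099   0.095     ] 0.3116441044402631
chest x [0.17438112 0.98467823 0.        ] y [ 0.98467823 -0.17438112  0.        ] yaw 79.95735508939653
O [0.55647598 0.0164855  0.        ]
dr l [ 0.67  -0.172  0.059] local [-0.166  0.145  0.059]
dr r [ 0.387 -0.117  0.059] local [-0.161 -0.144  0.059]
lid o1 [0.725 0.069 0.295] local [0.081 0.157 0.295]
lid o2 [0.414 0.124 0.295] local [ 0.081 -0.159  0.295]
lid i1 [0.72  0.046 0.295] local [0.058 0.156 0.295]
lid i2 [0.41  0.101 0.295] local [ 0.057 -0.159  0.295]
pitch [0.676 0.238 0.155] local [0.239 0.079 0.155]
tin [0.502 0.255 0.11 ] local [ 0.226 -0.095  0.11 ]
mug [ 0.454 -0.268  0.085] local [-0.298 -0.052  0.085]
mill [ 0.724 -0.161  0.155] local [-0.145  0.196  0.155]
candle base [ 0.772 -0.008  0.01 ] local [0.014 0.216 0.01 ]
candle top [ 0.767 -0.009  0.15 ] local [0.012 0.211 0.15 ]
0.019 ['Unreachable', 'pinch_z']
```

```bash
cat >> h.py <<'E'
O=np.array([.5565,.0165,0]);a=np.radians(79.957);X=np.array([np.cos(a),np.sin(a),0]);Y=np.array([X[1],-X[0],0])
R=np.c_[X,-Y if np.linalg.det(np.c_[X,Y,[0,0,1]])<0 else Y,[0,0,1]]
E
sed -i 's/^R=.*/Y=np.array([-X[1],X[0],0]); R=np.c_[X,Y,[0,0,1]]/' h.py
cat >> h.py <<'E'
# NB chest +y (right-handed) = -world x here
def loc(): 
    s=readout.get_obs();return np.round(R.T@(s["eef_pos"]-O),4)
def go(t):
    s=readout.get_obs();r=np.array(s["ee_rot"]);d=O+R@np.array(t)-s["eef_pos"]
    yaw=np.degrees(np.arctan2(r[1,0],r[0,0]))
    print("t",round(s["time"],2),"loc",loc(),"yaw err",round(79.957-yaw,2),"tz",np.round(r[:,2],3),"F",np.round(s["force"],1),"shift units tool",np.round(r.T@d/.04,2))
E
python3 -m crank '[[0,0,-0.117,0,0,0,0],[0,0,-0.117,0,0,0,0],[0,0,-0.117,0,0,0,0],[0,0,-0.117,0,0,0,0],[0,0,-0.117,0,0,0,0],[0,0,-0.117,0,0,0,0],[0,0,-0.117,0,0,0,0],[0,0,-0.117,0,0,0,0],[0,0,-0.107,0,0,0,0],[0,0,0,0,0,0,0]]'
python3 -c "
from h import *
go([-.205,0,.22])"
```

```text
time: 0.93
eef_pos: [0.1939, -0.6199, 0.2179]
ee_rot: [[0.172, 0.985, -0.0], [0.985, -0.172, 0.002], [0.002, -0.001, -1.0]]
force: [0.3, -1.1, -0.4]
grip_width: 0.332
grip_force: 0.0
t 0.93 loc [-0.6899  0.246   0.2179] yaw err -0.12 tz [-0.     0.002 -1.   ] F [ 0.3 -1.1 -0.4] shift units tool [12.11  6.18 -0.04]
```

```bash
python3 -m crank '[[0,0,0,0.8,0.41,0,0],[0,0,0,0.8,0.41,0,0],[0,0,0,0.8,0.41,0,0],[0,0,0,0.8,0.41,0,0],[0,0,0,0.8,0.41,0,0],[0,0,0,0.8,0.41,0,0],[0,0,0,0.8,0.41,0,0],[0,0,0,0.8,0.41,0,0],[0,0,0,0.8,0.41,0,0],[0,0,0,0.8,0.41,0,0]]' >/dev/null
python3 -m crank '[[0,0,0,0.8,0.41,0,0],[0,0,0,0.8,0.41,0,0],[0,0,0,0.8,0.41,0,0],[0,0,0,0.8,0.41,0,0],[0,0,0,0.8,0.41,0,0],[0,0,0,0,0,0,0],[0,0,0,0,0,0,0]]'
python3 - <<'E'
from h import *
go([-.205,0,.045])
c=cams.get_calibration("wrist");print(np.round(np.array(c["pose"])[:3,3],3))
cv2.imwrite("pics/top1.png",cams.grab_frame("top")[80:340,100:420].repeat(2,0).repeat(2,1))
E
```

```text
time: 2.35
eef_pos: [0.5213, -0.1873, 0.2185]
ee_rot: [[0.171, 0.985, 0.0], [0.985, -0.171, 0.001], [0.001, -0.0, -1.0]]
force: [0.3, -0.2, -0.4]
grip_width: 0.005
grip_force: 0.0
t 2.35 loc [-0.2068 -0.0009  0.2185] yaw err -0.22 tz [ 0.     0.001 -1.   ] F [ 0.3 -0.2 -0.4] shift units tool [ 0.04 -0.02  4.34]
[ 0.536 -0.105  0.385]
```

View pics/top1.png

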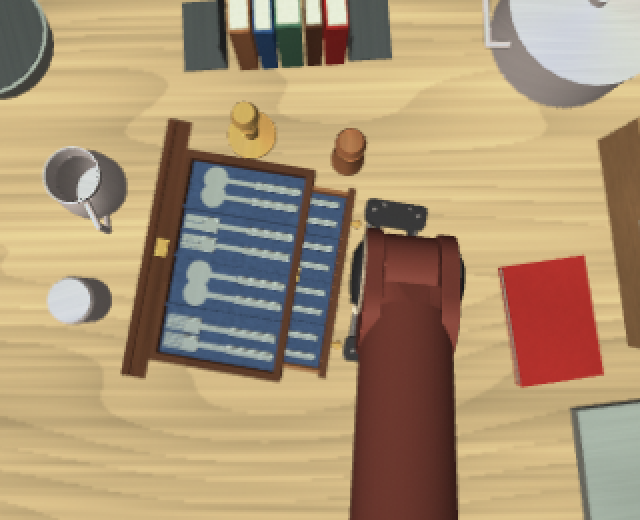

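The picture shows the hand just in front of the drawer, around pixel (400,270), clear of the mill at (350,150). The mug is hidden under the arm.

```bash
python3 -m crank '[[0,0,0,0,0,0.6,0],[0,0,0,0,0,0.6,0],[0,0,0,0,0,0.6,0],[0,0,0,0,0,0.6,0],[0,0,0,0,0,0.6,0],[0,0,0,0,0,0.6,0],[0,0,0,0,0,0.6,0],[0,0,0,0,0,0.14,0],[0,0,0,0,0,0,0]]'
python3 -m crank '[[0,0,0,0.2,0,0,0],[0,0,0,0.2,0,0,0],[0,0,0,0.15,0,0,0],[0,0,0,0.15,0,0,0],[0,0,0,0.15,0,0,0],[0,0,0,0.15,0,0,0],[0,0,0,0.15,0,0,0],[0,0,0,0.15,0,0,0]]'
python3 -c "
from h import *
go([-.11,0,.045])"
```

```text
time: 3.15
eef_pos: [0.5178, -0.1918, 0.0434]
ee_rot: [[0.177, 0.984, -0.005], [0.984, -0.177, 0.0], [-0.001, -0.005, -1.0]]
force: [0.2, -0.8, 0.5]
grip_width: 0.007
grip_force: 0.0
time: 3.82
eef_pos: [0.5296, -0.1395, 0.0455]
ee_rot: [[0.175, 0.985, 0.001], [0.985, -0.175, -0.001], [-0.001, 0.001, -1.0]]
force: [0.2, -3.1, 2.1]
grip_width: 0.004
grip_force: 1.2
t 3.82 loc [-0.1583 -0.0007  0.0455] yaw err 0.02 tz [ 0.001 -0.001 -1.   ] F [ 0.2 -3.1  2.1] shift units tool [ 1.21 -0.02  0.01]
```

```bash
python3 -m crank '[[0,0,0,0.15,0,0,0],[0,0,0,0.15,0,0,0],[0,0,0,0.15,0,0,0],[0,0,0,0.15,0,0,0],[0,0,0,0.15,0,0,0],[0,0,0,0.15,0,0,0],[0,0,0,0.1,0,0,0]]'
python3 -m crank '[[0,0,0,0.06,0,0,0],[0,0,0,0.06,0,0,0],[0,0,0,0.05,0,0,0],[0,0,0,0,0,0,0]]'
python3 -c "
from h import *
go([-.11,0,.045])"
```

```text
time: 4.4
eef_pos: [0.5365, -0.0983, 0.045]
ee_rot: [[0.173, 0.985, 0.0], [0.985, -0.173, 0.001], [0.001, 0.0, -1.0]]
force: [1.1, -2.4, 1.3]
grip_width: 0.004
grip_force: 1.0
time: 4.73
eef_pos: [0.5372, -0.0923, 0.045]
ee_rot: [[0.174, 0.985, -0.0], [0.985, -0.174, 0.001], [0.001, -0.0, -1.0]]
force: [-0.8, -0.8, 0.5]
grip_width: 0.008
grip_force: 0.2
t 4.73 loc [-0.1105  0.      0.045 ] yaw err -0.05 tz [-0.     0.001 -1.   ] F [-0.8 -0.8  0.5] shift units tool [ 0.01  0.   -0.  ]
```

```bash
python3 -m crank '[[0,0,0,0.05,0,0,0],[0,0,0,0.05,0,0,0]]'; python3 -m crank '[[0,0,0,0.05,0,0,0],[0,0,0,0.05,0,0,0]]'; python3 -m crank '[[0,0,0,0.05,0,0,0],[0,0,0,0,0,0,0]]'
python3 -c "
from h import *
go([-.11,0,.045])"
```

```text
time: 4.9
eef_pos: [0.5375, -0.0897, 0.0449]
ee_rot: [[0.175, 0.985, -0.001], [0.985, -0.175, -0.001], [-0.001, -0.001, -1.0]]
force: [-0.9, -9.5, 1.4]
grip_width: 0.006
grip_force: 6.5
time: 5.07
eef_pos: [0.5374, -0.0898, 0.0449]
ee_rot: [[0.177, 0.984, -0.003], [0.984, -0.177, -0.006], [-0.006, -0.002, -1.0]]
force: [-0.8, -11.7, 2.9]
grip_width: 0.003
grip_force: 5.9
time: 5.23
eef_pos: [0.5374, -0.09, 0.045]
ee_rot: [[0.178, 0.984, -0.004], [0.984, -0.178, -0.008], [-0.009, -0.002, -1.0]]
force: [-2.0, -12.1, 2.1]
grip_width: 0.004
grip_force: 5.9
t 5.23 loc [-0.1082  0.0003  0.045 ] yaw err 0.24 tz [-0.004 -0.008 -1.   ] F [ -2.  -12.1   2.1] shift units tool [-0.05  0.01  0.  ]
```

The drawer hit its stop at the expected place (tip at -0.108, 12 N). Next I back off, rise and cross over the lid.

```bash
python3 -m crank '[[0,0,0,-0.4,0,0,0],[0,0,0,-0.4,0,0,0],[0,0,0,-0.2,0,-0.5,0],[0,0,0,0,0,-0.8,0],[0,0,0,0,0,-0.9,0],[0,0,0,0,0,-0.9,0],[0,0,0,0,0,-0.9,0],[0,0,0,0,0,-0.9,0],[0,0,0,0,0,-0.9,0],[0,0,0,0,0,-0.9,0]]'
python3 -m crank '[[0,0,0,0,0,-0.9,0],[0,0,0,0,0,-0.8,0],[0,0,0,0,0,0,0],[0,0,0,0,0,0,0]]'
python3 - <<'E'
from h import *
go([.14,0,.38])
cv2.imwrite("pics/s2.png",cv2.resize(cams.grab_frame("scene")[60:300,120:400],(700,600)))
E
```

```text
time: 6.07
eef_pos: [0.5312, -0.121, 0.3146]
ee_rot: [[0.172, 0.985, -0.001], [0.985, -0.172, 0.002], [0.002, -0.001, -1.0]]
force: [0.6, -0.8, 0.1]
grip_width: 0.005
grip_force: 0.0
time: 6.4
eef_pos: [0.5326, -0.1211, 0.3825]
ee_rot: [[0.172, 0.985, 0.003], [0.985, -0.172, 0.001], [0.001, 0.003, -1.0]]
force: [-0.1, 0.1, -0.5]
grip_width: 0.007
grip_force: 0.0
t 6.4 loc [-0.1397 -0.0004  0.3825] yaw err -0.13 tz [ 0.003  0.001 -1.   ] F [-0.1  0.1 -0.5] shift units tool [6.99 0.   0.07]
```

View pics/s2.png

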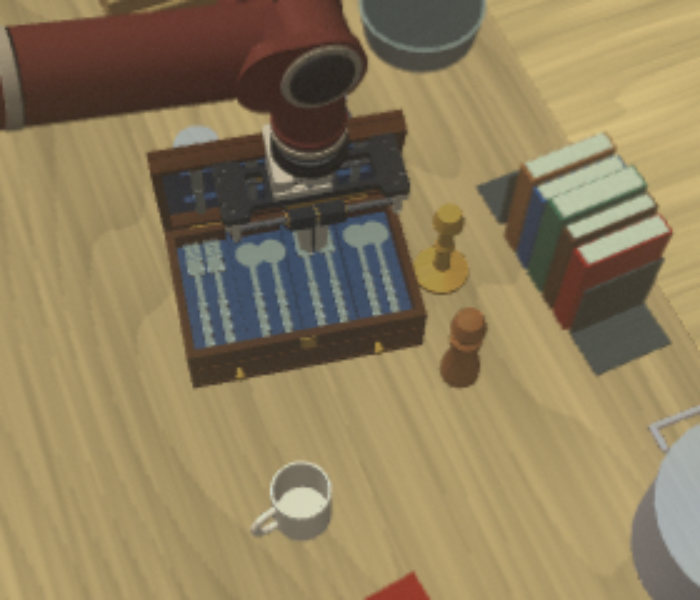

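The drawer front is flush, with its knobs at (240,372) and (378,347), and the mug and mill have not moved.

```bash
python3 -m crank '[[0,0,0,0.8,0,0,0],[0,0,0,0.8,0,0,0],[0,0,0,0.8,0,0,0],[0,0,0,0.8,0,0,0],[0,0,0,0.8,0,0,0],[0,0,0,0.8,0,0,0],[0,0,0,0.8,0,0,0],[0,0,0,0.8,0,0,0],[0,0,0,0.8,0,0,0],[0,0,0,0.3,0,0,0]]'
python3 -m crank '[[0,0,0,0,0,0,0],[0,0,0,0,0,0.6,0],[0,0,0,0,0,0.6,0],[0,0,0,0,0,0.6,0],[0,0,0,0,0,0.6,0],[0,0,0,0,0,0.6,0],[0,0,0,0,0,0.3,0],[0,0,0,0,0,0,0]]'
python3 -c "
from h import *
go([.104,0,.25])"
```

```text
time: 7.28
eef_pos: [0.5821, 0.179, 0.378]
ee_rot: [[0.165, 0.986, -0.007], [0.986, -0.165, 0.003], [0.002, -0.007, -1.0]]
force: [-0.7, 0.8, -0.3]
grip_width: 0.007
grip_force: 0.0
time: 7.95
eef_pos: [0.5821, 0.1687, 0.2447]
ee_rot: [[0.177, 0.984, -0.009], [0.984, -0.177, -0.005], [-0.007, -0.008, -1.0]]
force: [0.7, -2.1, -0.3]
grip_width: 0.002
grip_force: 0.0
t 7.95 loc [0.1543 0.0013 0.2447] yaw err 0.13 tz [-0.009 -0.005 -1.   ] F [ 0.7 -2.1 -0.3] shift units tool [-1.26  0.04 -0.12]
```

Approach slowly until contact.

```bash
python3 -m crank '[[0,0,0,-0.2,0,0,0],[0,0,0,-0.2,0,0,0],[0,0,0,-0.2,0,0,0],[0,0,0,-0.2,0,0,0],[0,0,0,-0.15,0,0,0],[0,0,0,-0.1,0,0,0],[0,0,0,0,0,0,0]]'
python3 -m crank '[[0,0,0,-0.1,0,0,0],[0,0,0,-0.1,0,0,0],[0,0,0,-0.1,0,0,0]]'
python3 -m crank '[[0,0,0,-0.1,0,0,0],[0,0,0,-0.1,0,0,0],[0,0,0,-0.1,0,0,0]]'
python3 -c "
from h import *
go([.104,0,.25])"
```

```text
time: 8.53
eef_pos: [0.5771, 0.1299, 0.2495]
ee_rot: [[0.176, 0.984, 0.001], [0.984, -0.176, -0.001], [-0.001, 0.001, -1.0]]
force: [-0.4, -0.7, -0.3]
grip_width: 0.008
grip_force: 0.0
time: 8.78
eef_pos: [0.5749, 0.1203, 0.2491]
ee_rot: [[0.173, 0.985, 0.0], [0.985, -0.173, 0.001], [0.001, 0.0, -1.0]]
force: [1.7, 4.0, -2.1]
grip_width: 0.006
grip_force: 2.2
time: 9.03
eef_pos: [0.5731, 0.1112, 0.2491]
ee_rot: [[0.171, 0.985, 0.002], [0.985, -0.171, 0.006], [0.006, 0.001, -1.0]]
force: [1.6, 4.9, -2.8]
grip_width: 0.006
grip_force: 2.2
t 9.03 loc [9.610e-02 2.000e-04 2.491e-01] yaw err -0.19 tz [ 0.002  0.006 -1.   ] F [ 1.6  4.9 -2.8] shift units tool [ 0.2   0.01 -0.02]
```

Contact is at about 4.9 N, at the expected spot. Next I compute an arc about the hinge.

Run:
```python
import numpy as np
rho=.1546;ph=np.linspace(1.497,.175,28)
p=np.c_[-rho*np.cos(ph),rho*np.sin(ph)]
d=np.diff(p,axis=0)/.04
for a,b in d: print("[0,0,0,%.2f,0,%.2f,0],"%(a,-b),end="")
```

```text
[0,0,0,-0.19,0,0.02,0],[0,0,0,-0.19,0,0.03,0],[0,0,0,-0.19,0,0.04,0],[0,0,0,-0.18,0,0.05,0],[0,0,0,-0.18,0,0.05,0],[0,0,0,-0.18,0,0.06,0],[0,0,0,-0.17,0,0.07,0],[0,0,0,-0.17,0,0.08,0],[0,0,0,-0.17,0,0.09,0],[0,0,0,-0.16,0,0.10,0],[0,0,0,-0.16,0,0.10,0],[0,0,0,-0.15,0,0.11,0],[0,0,0,-0.15,0,0.12,0],[0,0,0,-0.14,0,0.13,0],[0,0,0,-0.13,0,0.13,0],[0,0,0,-0.13,0,0.14,0],[0,0,0,-0.12,0,0.15,0],[0,0,0,-0.11,0,0.15,0],[0,0,0,-0.11,0,0.16,0],[0,0,0,-0.10,0,0.16,0],[0,0,0,-0.09,0,0.17,0],[0,0,0,-0.08,0,0.17,0],[0,0,0,-0.07,0,0.17,0],[0,0,0,-0.06,0,0.18,0],[0,0,0,-0.06,0,0.18,0],[0,0,0,-0.05,0,0.18,0],[0,0,0,-0.04,0,0.19,0],
```

```bash
python3 -m crank '[[0,0,0,-0.19,0,0.02,0],[0,0,0,-0.19,0,0.03,0],[0,0,0,-0.19,0,0.04,0],[0,0,0,-0.18,0,0.05,0],[0,0,0,-0.18,0,0.05,0],[0,0,0,-0.18,0,0.06,0],[0,0,0,-0.17,0,0.07,0],[0,0,0,-0.17,0,0.08,0],[0,0,0,-0.17,0,0.09,0]]'
python3 -c "
from h import *
rho=.1546;p=rho*np.array([-np.cos(1.022),np.sin(1.022)])
go([.1+p[0]+.0075,0,.095+p[1]])"
```

```text
time: 9.78
eef_pos: [0.5613, 0.043, 0.2293]
ee_rot: [[0.174, 0.985, -0.0], [0.985, -0.174, -0.0], [-0.0, 0.0, -1.0]]
force: [0.7, 3.1, 0.8]
grip_width: 0.007
grip_force: 1.3
t 9.78 loc [ 2.700e-02 -1.000e-04  2.293e-01] yaw err -0.01 tz [-0. -0. -1.] F [0.7 3.1 0.8] shift units tool [-0.   -0.    0.06]
```

```bash
python3 -m crank '[[0,0,0,-0.16,0,0.12,0],[0,0,0,-0.16,0,0.12,0],[0,0,0,-0.15,0,0.12,0],[0,0,0,-0.15,0,0.13,0],[0,0,0,-0.14,0,0.13,0],[0,0,0,-0.13,0,0.13,0],[0,0,0,-0.13,0,0.14,0],[0,0,0,-0.12,0,0.15,0],[0,0,0,-0.11,0,0.15,0],[0,0,0,-0.11,0,0.16,0]]'
python3 -c "
from h import *
rho=.1546;p=rho*np.array([-np.cos(.518),np.sin(.518)])
go([.1+p[0]+.0075,0,.095+p[1]])"
```

```text
time: 10.62
eef_pos: [0.5521, -0.0099, 0.1748]
ee_rot: [[0.174, 0.985, 0.0], [0.985, -0.174, 0.0], [0.0, 0.0, -1.0]]
force: [1.0, 1.5, 0.4]
grip_width: 0.005
grip_force: 0.6
t 10.62 loc [-0.0268 -0.0002  0.1748] yaw err -0.04 tz [ 0.  0. -1.] F [1.  1.5 0.4] shift units tool [-0.   -0.01  0.08]
```

```bash
python3 -m crank '[[0,0,0,-0.10,0,0.18,0],[0,0,0,-0.09,0,0.18,0],[0,0,0,-0.08,0,0.18,0],[0,0,0,-0.07,0,0.17,0],[0,0,0,-0.06,0,0.18,0],[0,0,0,-0.03,0,0.15,0],[0,0,0,0,0,0.1,0]]'
python3 -m crank '[[0,0,0,0,0,0.07,0],[0,0,0,0,0,0.05,0],[0,0,0,0,0,0.05,0]]'
python3 -c "
from h import *
go([-.04,0,.125])"
```

```text
time: 11.2
eef_pos: [0.5486, -0.0277, 0.1289]
ee_rot: [[0.175, 0.985, -0.001], [0.985, -0.175, -0.001], [-0.002, -0.001, -1.0]]
force: [-1.0, -1.0, 0.5]
grip_width: 0.003
grip_force: 0.5
time: 11.45
eef_pos: [0.5488, -0.0269, 0.1252]
ee_rot: [[0.174, 0.985, -0.001], [0.985, -0.174, -0.002], [-0.002, -0.0, -1.0]]
force: [-8.2, -1.8, 26.1]
grip_width: 0.011
grip_force: 13.4
t 11.45 loc [-0.0441 -0.      0.1252] yaw err -0.01 tz [-0.001 -0.002 -1.   ] F [-8.2 -1.8 26.1] shift units tool [ 0.1 -0.   0. ]
```

The lid is shut: the tip is at z = 0.125 with 26 N of reaction. Now I raise the hand clear and check.

```bash
python3 -m crank '[[0,0,0,0,0,-0.15,0],[0,0,0,0,0,-0.4,0],[0,0,0,0,0,-0.7,0],[0,0,0,0,0,-0.9,0],[0,0,0,0,0,-0.9,0],[0,0,0,0,0,-0.9,0],[0,0,0,0,0,-0.5,0],[0,0,0,0,0,0,0],[0,0,0,0,0,0,0]]'
python3 - <<'E'
from h import *
a=[cv2.resize(cams.grab_frame(n)[f:f+220,100:340],(400,366)) for n,f in(("scene",60),("top",100))]
cv2.imwrite("pics/end.png",np.hstack(a)); go([-.04,0,.3])
E
```

```text
time: 12.2
eef_pos: [0.5495, -0.026, 0.3021]
ee_rot: [[0.173, 0.985, 0.003], [0.985, -0.173, -0.0], [0.0, 0.003, -1.0]]
force: [0.1, 0.6, -1.2]
grip_width: 0.002
grip_force: 0.0
t 12.3 loc [-0.0438  0.0008  0.2996] yaw err -0.04 tz [-0.003 -0.    -1.   ] F [-0.2  0.6  0.6] shift units tool [ 0.1   0.02 -0.01]
```

View pics/end.png

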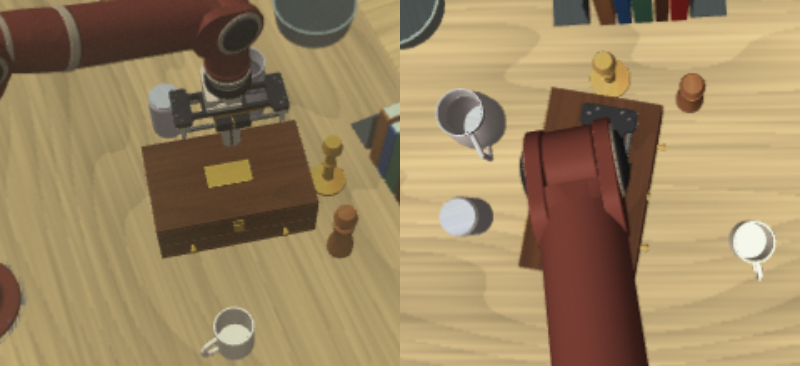

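The lid lies flat at about (230,175) in the left picture, the drawer is flush at (240,230), all bystanders stand in place, and the hand is clear.

```bash
python3 -c "
from plant import ticket
print(ticket.hand_in())"
```

```text
the job is handed in; nothing more can be done
None
```

The drawer is pushed home and the lid is shut, no bystander looks moved in the final pictures, the hand is clear, and the job was handed in at about 12 s; hand-in gave no verdict.

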